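# Tighten the microscope base nut in a narrow pocket

### The job

Take the orange-handled ring wrench from its mat and tighten the brass nut with it, clockwise, until it comes up firm against its stop; the pocket walls allow only short strokes, so lift the wrench off and reseat it between strokes. Be gentle: do not force the nut or push hard against the side walls, touch the nut and base with the wrench only, and leave the other items alone. Then stand the wrench upright in the middle of its mat and let go.

Things in the scene. Friction and masses are not known exactly. Their poses are not given: they have to be found in the camera images.
- base: Aluminium isolation base, slab 270 x 500 x 20 mm, fixed, reaching from own y = -135 to +365 mm, x = -130 to +140 mm. Origin at table level on the vertical axis of the nut. A pocket round the nut opens to own -x (about towards the robot). A black microscope stands on its +y end: foot 65 mm high; stage and head up to 430 mm above the table, at y > 155 mm.
- pocket (a point): Middle of the pocket's open front, on the slab (20 mm above table), 95 mm along base -x from the nut axis; axes as base. Walls, tops 65 mm above table: left and right at y = +75 and -75 mm of the nut axis (foot; grey lamp supply), rear rib 40 mm behind the axis. They let the arm of the seated wrench point at most 42 degrees to either side of base -x.
- microscope: Black microscope fixed on the base; its frame is that of the base. Its foot, 190 x 275 mm, x = -95 to +95, y = +75 to +350 mm, top 65 mm above the table, is the left wall of the pocket. Do not push hard on it.
- supply: Grey lamp supply fixed on the base; its frame is that of the base. Housing 190 x 55 mm, x = -95 to +95, y = -130 to -75 mm, top 65 mm above the table: the right wall of the pocket. Do not push hard on it.
- nut_top (a point): Centre of the top of the brass hexagon nut, 50 mm above the table; axes turn with the nut. 30 mm across flats, 20 mm high: lower 14 mm hexagonal, upper 6 mm a cone of radius 15 to 12.5 mm. It stands on a fixed collar of radius 24 mm, top 30 mm above the table. One pair of flats is square to the point's x axis, the others every 60 degrees. It does not rise or sink as it turns.
- nut (a joint): Turn of the nut in rad, growing clockwise seen from above (tightening). At 0 the nut's x axis lies along base x. It is loose at the start by 97 to 121 degrees; where the rigid stop comes must be felt. Friction holds it where it is left; until the stop turning takes at most about 0.45 N m (5 N at the wrench grip). At the stop 0.6 to 1 N m is firm; over about 1.5 N m is forcing it.
- wrench: Steel ring wrench, about 0.3 kg, loose, standing on its flat underside. Origin: ring centre, at the underside. Ring 20 mm high, 50 mm across; hexagonal through hole 31.6 mm across flats, a pair of them square to own x (0.8 mm play all round, 5 degrees of turning play each way). Arm along own +x, 14 mm wide, 6 to 18 mm high. Seated, the underside is 30 mm above the table.
- wrench_grip (a point): On the axis of the wrench's upright post, 90 mm along own x from the ring centre, 75 mm above the underside; axes as the wrench. Post 20 x 20 mm, faces along own x and y, from the underside to 95 mm height: steel below 35 mm, orange above. To be grasped from above, across either pair of faces.
- wrench_mid (a point): Point on the wrench underside, 45 mm along own x from the ring centre, the middle of its length.
- mat: Grey mat, 190 (own x) x 130 mm, 4 mm thick, fixed; origin at the centre of its underside, on the table. The wrench starts on it.
- objective: Bystander: steel microscope objective with a yellow band, 25 mm diameter, 42 mm high, standing on the slab behind the rear wall; origin under its centre.
- oil: Bystander: small amber bottle, 36 mm diameter, 70 mm high; origin under its centre.
- slidebox: Bystander: blue slide box with white lid, 85 x 60 x 33 mm; origin under its centre.

How it is judged:
On the way, in this order (a step that is already met when the one before it is completed fails the run):
1. the wrench is seated over the nut (horizontal distance between wrench and nut_top below 0.003 m and z of wrench in the frame of nut_top below -0.013 m), for 0.1 s.
2. the nut is tight against its stop, turned by the seated wrench (value of joint nut above 2.03 rad and horizontal distance between wrench and nut_top below 0.004 m and z of wrench in the frame of nut_top below -0.008 m), for 0.1 s.
At the end, for the whole second after the job is handed in: The nut is within 0.07 rad (4 degrees) of its stop and the wrench stands upright (within 0.08 rad) and still on the mat, its middle within 40 mm of the mat's centre, released (value of joint nut above 2.03 rad and horizontal distance between wrench_mid and mat below 0.04 m and height (world z) of wrench below 0.008 m and angle between wrench's own z axis and vertical below 0.08 rad and linear speed of wrench below 0.02 m/s); the robot touches nothing.
It fails at once if the nut is forced: the contacts between wrench and nut (or base) add up to more than 250 N, about 1.6 N m (contact force between wrench and base above 250 N).
It fails at once if the wrench pushes against a side wall of the pocket with more than 20 N (contact force between wrench and microscope above 20 N or contact force between wrench and supply above 20 N).
It fails at once if the fingers touch the nut, the base or what stands fixed on it (contact force between the fingers and base above 2 N).
It fails at once if the objective, oil bottle or slide box is moved more than 15 mm or tipped (distance of any of objective, oil, slidebox from where it was at the start of the episode above 0.015 m or angle between any of objective, oil's own z axis and vertical above 0.3 rad).
It also fails if it takes over 72 s, if anything falls off the work surface, if the arm or the gripper's body presses on something with over 40 N, if the wrist force passes 120 N, or if a joint passes its speed limit or range.

### The arm

A 6-joint arm with a two-finger parallel gripper is mounted at the origin on the work surface. World frame = base frame: x ahead of the robot, y to its left, z up, the work surface at z = 0. Lengths are in m, angles in rad, forces in N, time in s.
With the tool pointing down it reaches from about 0.325 to 0.85 m from the base axis. Payload 4.4 kg.
Tool frame: the origin (TCP) lies at the very end of the fingers, on their centre line; the grasp point (between the pads) lies 19 mm behind it; z points along the fingers, x is the direction in which the jaws open and shut, and the axes are right-handed (so a half turn about z gives the same grasp; the last joint's range is limited). The gripper opens to 94 mm and grips with 3 to 60 N. Pads are 16 mm wide; open, the fingers measure 119 mm over their backs; the gripper's body (75 mm by 177 mm) begins 78 mm behind the grasp point.
Start: joints at [-0.15, 0.207, 1.542, -0, 1.393, -0.15], TCP at [0.575, -0, 0.205] pointing down, gripper open.
Joint ranges: [-2.73, 2.73], [-0.86, 2.22], [0.23, 2.46], [-1.11, 4.25], [0.08, 2.63], [-2.82, 2.82]. Speed limits (rad/s): [2.79, 2.79, 3.14, 3.14, 3.14, 3.14].

### API

Orientations are given as [roll, pitch, yaw] about the fixed x, y, z axes, in that order (R = Rz(yaw) Ry(pitch) Rx(roll)).
In Python, from bench import * gives the robot as it stands. The module is installed in compiled form; this text tells all that it offers.
- The arm moves only by the shell command python3 -m crank 'ROWS' [OPENING] [FORCE]. ROWS is JSON, a list of rows, each a list of 4 numbers: the shift along the tool's x, y, z in units of 60 mm (1.0 is 60 mm), then the turn about the tool's z in units of 10 degrees (1.0 is 10 degrees). A call has 1 to 10 rows; each row is the pose to reach, as a shift and turn from the pose commanded when the call began, along the tool's axes at that moment; what a row does not reach only later rows make up. A row lasts 1/8 s, in which the tool goes at most 62.5 mm and 10.7 degrees, less where a joint would pass 70% of its speed; a pose out of reach is approached as far as the arm can. A call with a gripper value outside its range is refused whole. OPENING is the opening, from 0 (shut) to 1 (fully open), set as the call begins (- or left out, the last holds). The fingers move at their own pace and stop on an object; FORCE is the grip in N (left out, the last holds). Time passes only in rows, so rows that repeat a pose let the fingers close. It gives the time, the measured TCP pose, the force and the opening at its end, in the units of the state.
- read_state(): the state, without advancing time (a new reading comes with each control period).
- capture(name): name is "scene" or "side" or "wrist"; returns a dict with "img" (420x560x3 uint8, blue, green, red), "fx", "fy", "cx", "cy" (pixels), "extrinsics" (4x4, takes a point from camera to world coordinates). Camera axes: x right, y down, z forward; pixel columns grow to the right and rows downward; lengths in m; the calibration is good to about 2 mm. A picture is of the moment at which its call begins. There is no depth.
- close_job(): hands the job in, once; it reports no verdict.
Trained networks look in the newest picture that a camera, given by its name, has taken for a name from the list of things; names that differ only in an ending like _2 or _b are one class to them, and where a whole thing is asked for, a point or a joint stands for the part that bears it (a point fixed in the world has none). Each returns a list of dicts, best first, with "conf" (0 to 1); they miss things now and then, are a little off and sometimes report something else, mostly with a low value. They report only what shows in the picture. A call takes as long as a camera call.
- cut_out(name, camera): "pixels" (420x560 bool, what is visible of it) and "location" ([row, column] in pixels, amid what is visible of it).
- tip_of(name, camera): "location" ([row, column] in pixels: a listed point, or the origin of a listed thing).
The state is a dict: "time_s": time; "joints": joint angles; "qvel": joint speeds; "effort": joint torques, N m; "eef_pos": TCP position; "ee_rot": TCP orientation; "ft_force": force on the tool from outside, world axes, zero at the start; "ft_torque": the same for the moment, N m; "grip_width": finger opening in m.
Only numpy, scipy, OpenCV 4.12 (cv2) and the standard library are available. Lean on these libraries where they do the work, as an engineer would, in place of code of your own. Each camera call takes 0.05 s, during which the arm holds its last target.

## Working session

There is one attempt and no reset: what is moved stays moved. The work goes in short steps, Python scripts to look and compute and a shell command to move; the robot and the scene stay as the last step left them, time stands still between calls to the robot, and variables do not carry over. Pictures are saved under pics/ and viewed, and the job is handed in when it is done.

```bash
ls; mkdir -p pics
python3 - <<'E'
from bench import *
import cv2
s=read_state(); print(s)
for n in("scene","side","wrist"):
    c=capture(n); cv2.imwrite(f"pics/{n}0.png",c["img"]); print(n,c["fx"],c["fy"],c["cx"],c["cy"],c["extrinsics"])
E
```

```text
pics
{'time_s': 0.0, 'joints': array([-1.50499992e-01,  2.07399601e-01,  1.54294997e+00, -2.74073798e-05,
        1.39347549e+00, -1.50454073e-01]), 'qvel': array([ 1.06512466e-04, -2.34045660e-03,  1.37089424e-03, -2.27297293e-03,
        1.50368269e-05, -2.51851800e-03]), 'effort': array([-8.39226868e-05, -3.70882022e+01, -2.81415099e+01,  6.96549774e-02,
        3.60915181e-02, -1.71865345e-04]), 'eef_pos': array([5.74197278e-01, 1.01092166e-04, 2.04304276e-01]), 'ee_rot': array([-3.14128471e+00,  2.21122947e-03, -4.07139915e-05]), 'ft_force': array([ 0.19960939,  0.23800266, -0.24532292]), 'ft_torque': array([-0.04226276,  0.01864201,  0.01871364]), 'grip_width': 0.09388236019464728}
scene 434.56757802829384 434.56757802829384 280.22697724700083 209.9211083724045 [[ 0.31586723  0.69389643 -0.64709785  1.0525576 ]
 [ 0.94865608 -0.24298809  0.20250538 -0.26700675]
 [-0.01671931 -0.67783813 -0.73502105  0.65178239]
 [ 0.          0.          0.          1.        ]]
side 437.38069551214636 437.38069551214636 285.1867237723777 207.69180850286656 [[ 0.99425775 -0.041642    0.09857721  0.48411269]
 [-0.10592962 -0.51366169  0.85142855 -0.74282232]
 [ 0.01518015 -0.85698169 -0.51512324  0.44259523]
 [ 0.          0.          0.          1.        ]]
wrist 340.5809202597084 340.5809202597084 285.76817050006537 215.36950088214616 [[ 9.99997094e-01  1.36815150e-03 -1.98477324e-03  5.74848805e-01]
 [ 7.81629802e-04 -9.62881071e-01 -2.69924864e-01  7.93622917e-02]
 [-2.28039869e-03  2.69922528e-01 -9.62879343e-01  3.83275605e-01]
 [ 0.00000000e+00  0.00000000e+00  0.00000000e+00  1.00000000e+00]]
```

View pics/scene0.png

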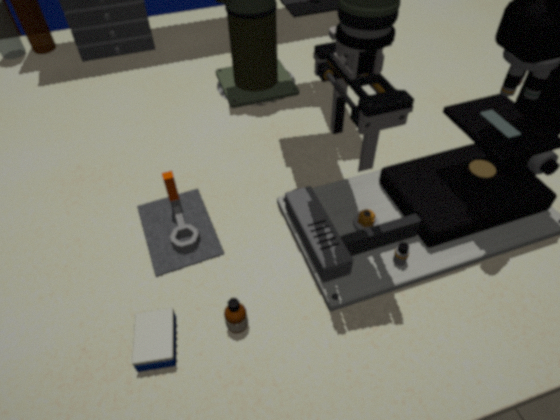

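View pics/side0.png

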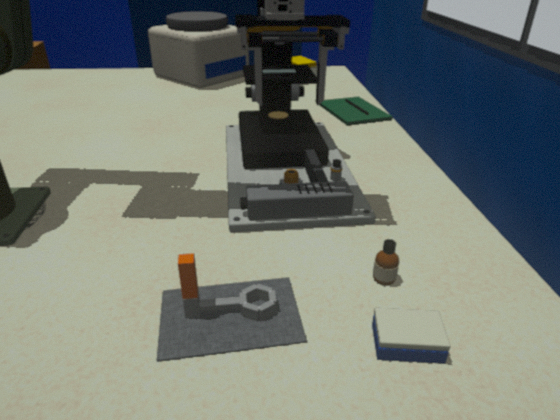

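View pics/wrist0.png

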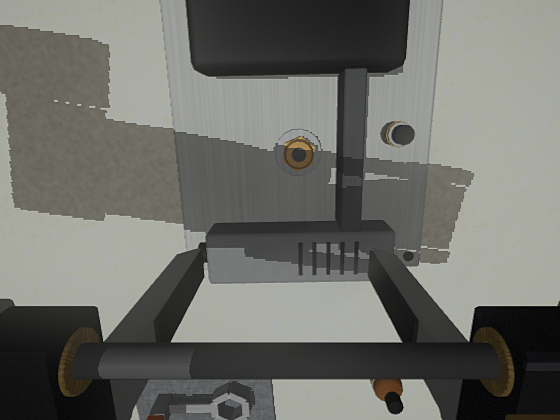

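The scene camera shows the mat with the wrench at about (180,235), ring on the right. The nut is at (367,217), in the pocket between the supply and the foot. In the wrist view the nut is at about (298,153) and the arm of the wrench on the mat points roughly towards world -x. Next I'll measure.

```bash
cat > h.py <<'E'
from bench import *
import numpy as np, cv2
from scipy.optimize import least_squares
def ray(c,loc):
    T=np.array(c["extrinsics"]); d=np.array([(loc[1]-c["cx"])/c["fx"],(loc[0]-c["cy"])/c["fy"],1.0])
    return T[:3,3],T[:3,:3]@d
def onz(c,loc,z):
    o,d=ray(c,loc); return o+d*(z-o[2])/d[2]
def proj(c,P):
    T=np.array(c["extrinsics"]); q=(np.atleast_2d(P)-T[:3,3])@T[:3,:3]
    return np.c_[c["fx"]*q[:,0]/q[:,2]+c["cx"],c["fy"]*q[:,1]/q[:,2]+c["cy"]]
E
python3 - <<'E'
from h import *
np.set_printoptions(precision=4,suppress=True)
Z={"nut_top":.05,"wrench":.004,"wrench_grip":.079,"wrench_mid":.004,"mat":0,"base":0,"pocket":.02,"oil":0,"slidebox":0,"objective":.02}
for cam in("scene","side","wrist"):
    c=capture(cam)
    for n,z in Z.items():
        r=tip_of(n,cam)
        for q in r[:2]: print(cam,n,round(q["conf"],2),np.round(q["location"],1),onz(c,q["location"],z)[:2])
E
```

```text
scene nut_top 0.8 [212.7 365.9] [0.5823 0.0474]
scene nut_top 0.62 [231.1 363.4] [0.6212 0.0234]
scene wrench 0.7 [242.5 185. ] [ 0.5024 -0.2865]
scene wrench 0.45 [179.1 168. ] [ 0.3144 -0.291 ]
scene wrench_grip 0.62 [182.3 170.9] [ 0.4107 -0.2843]
scene wrench_mid 0.71 [222.7 182.1] [ 0.4506 -0.2833]
scene wrench_mid 0.19 [184.  168.3] [ 0.3301 -0.2927]
scene mat 0.77 [232.3 180. ] [ 0.4704 -0.2915]
scene base 0.97 [230.9 363.5] [0.585 0.048]
scene pocket 0.9 [191.  343.8] [0.4894 0.047 ]
scene oil 0.82 [324.8 237.2] [ 0.6991 -0.2353]
scene slidebox 0.91 [346.6 157.4] [ 0.6946 -0.3651]
scene slidebox 0.74 [260.2 402.1] [0.6716 0.0839]
scene objective 0.74 [260.5 399.6] [0.6824 0.0686]
side nut_top 0.5 [171.2 287.6] [0.5793 0.0482]
side nut_top 0.24 [175.2 336.3] [0.6743 0.023 ]
side wrench 0.75 [309.  254.5] [ 0.4959 -0.2888]
side wrench 0.5 [269.8 183.8] [ 0.3897 -0.1928]
side wrench_mid 0.97 [311.7 227.9] [ 0.4588 -0.2907]
side mat 0.76 [316.8 230.4] [ 0.4621 -0.2967]
side base 0.73 [196.7 288. ] [0.5792 0.0318]
side pocket 0.68 [186.1 243. ] [0.4883 0.0475]
side oil 0.68 [191.6 287.4] [0.5804 0.0534]
side oil 0.63 [279.5 383.3] [ 0.6977 -0.2385]
side slidebox 0.85 [341.8 408.2] [ 0.6932 -0.3629]
side objective 0.78 [176.2 335. ] [0.6851 0.0771]
wrist nut_top 0.93 [153.4 296.6] [0.5856 0.0479]
wrist wrench 0.76 [398.1 227.9] [ 0.4964 -0.2866]
wrist wrench_grip 0.18 [397.8 203.2] [ 0.4849 -0.2141]
wrist wrench_mid 0.6 [397.8 200.5] [ 0.459  -0.2862]
wrist mat 0.84 [400.6 204.2] [ 0.4626 -0.2947]
wrist base 0.95 [150.1 299.7] [0.5906 0.0469]
wrist pocket 0.93 [157.  209.9] [0.4947 0.0413]
wrist slidebox 0.62 [398.4 202.8] [ 0.4609 -0.291 ]
wrist objective 0.76 [136.  388.2] [0.6819 0.0631]
```

```bash
python3 -m crank '[[-0.5,0.9,0,0],[-1,1.8,0,0],[-1.5,2.7,0,0],[-2.1,3.6,0,0],[-2.6,4.3,0,0],[-2.6,4.3,0,0],[-2.6,4.3,0,0]]'
python3 - <<'E'
from h import *
np.set_printoptions(precision=4,suppress=True)
c=capture("wrist"); cv2.imwrite("pics/wrist1.png",c["img"])
Z={"wrench":.004,"wrench_grip":.079,"wrench_mid":.004,"mat":0}
for n,z in Z.items():
    for q in tip_of(n,"wrist")[:2]: print(n,round(q["conf"],2),np.round(q["location"],1),onz(c,q["location"],z)[:2])
E
```

```text
time_s: 2.68
eef_pos: [0.4192, -0.2578, 0.2055]
ee_rot: [-3.141, -0.0, -0.001]
ft_force: [0.4, -0.8, -0.3]
grip_width: 0.0939
wrench 0.77 [213.1 354.4] [ 0.4989 -0.2824]
wrench 0.28 [220.3 320.3] [ 0.4597 -0.2911]
wrench_grip 0.56 [234.8 278.4] [ 0.4125 -0.2832]
wrench_mid 0.75 [214.8 319.9] [ 0.459  -0.2844]
mat 0.67 [220.6 321.5] [ 0.4615 -0.2926]
```

View pics/wrist1.png

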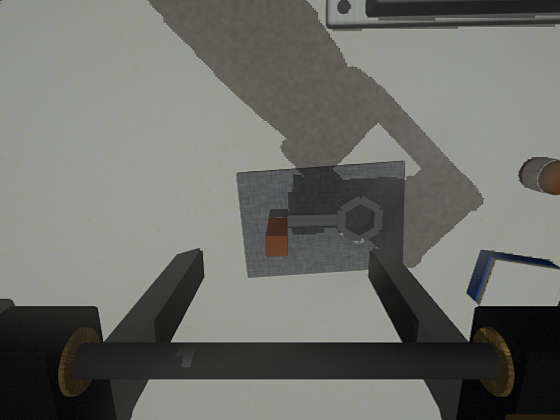

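```bash
cat >> h.py <<'E'
def wrench_lines(x,y,yaw,zu):
    R=np.array([[np.cos(yaw),-np.sin(yaw)],[np.sin(yaw),np.cos(yaw)]])
    def W(pts,z): 
        p=np.atleast_2d(pts)@R.T+[x,y]; return np.c_[p,np.full(len(p),zu+z)]
    a=np.radians(np.arange(30,391,60)); r=.0316/2/np.cos(np.pi/6)
    hexa=np.c_[r*np.cos(a),r*np.sin(a)]
    t=np.linspace(0,2*np.pi,60); ring=np.c_[.025*np.cos(t),.025*np.sin(t)]
    sq=np.array([[.08,-.01],[.1,-.01],[.1,.01],[.08,.01],[.08,-.01]])
    return [W(hexa,.02),W(ring,.02),W(sq,.095),W(sq,.035),W([[.025,.007],[.08,.007]],.018),W([[.025,-.007],[.08,-.007]],.018)]
def draw(c,lines,name,roi,k=3,cols=None):
    r0,r1,c0,c1=roi
    im=cv2.resize(c["img"][r0:r1,c0:c1],None,fx=k,fy=k,interpolation=cv2.INTER_CUBIC)
    for i,L in enumerate(lines):
        p=(proj(c,L)-[c0-.5,r0-.5])*k
        cv2.polylines(im,[np.round(p).astype(int)],False,(0,255,0) if i%2 else (0,255,255),1)
    cv2.imwrite(name,im)
E
python3 - <<'E'
from h import *
c=capture("wrist")
draw(c,wrench_lines(.4995,-.2825,np.pi+np.radians(1),.004),"pics/w1.png",(150,290,225,425),4)
hsv=cv2.cvtColor(c["img"],cv2.COLOR_BGR2HSV)
E
```

```text
(no output)
```

View pics/w1.png

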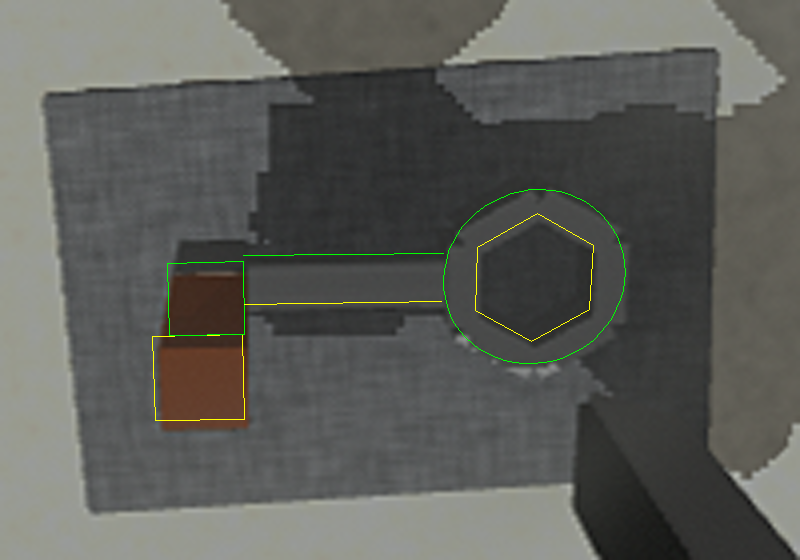

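The overlay fits within about 2 mm. The grip is at about (0.411, -0.285), with the yaw close to 180°. I'll grasp across the x faces.

```bash
python3 -m crank '[[-0.13,0.45,0.5,0],[-0.13,0.45,1.2,0],[-0.13,0.45,1.8,0],[-0.13,0.45,2.2,0],[-0.13,0.45,2.42,0],[-0.13,0.45,2.42,0]]'
python3 -m crank '[[0,0,0,0],[0,0,0,0],[0,0,0,0],[0,0,0,0],[0,0,0,0],[0,0,0,0]]' 0 45
python3 - <<'E'
from h import *
c=capture("wrist"); cv2.imwrite("pics/wrist2.png",c["img"])
E
```

```text
time_s: 3.72
eef_pos: [0.411, -0.2843, 0.0596]
ee_rot: [-3.14, 0.001, 0.001]
ft_force: [0.5, -0.0, 0.4]
grip_width: 0.0939
time_s: 4.47
eef_pos: [0.4112, -0.285, 0.0602]
ee_rot: [-3.142, -0.0, -0.0]
ft_force: [-0.0, 0.3, 0.1]
grip_width: 0.0374
```

View pics/wrist2.png

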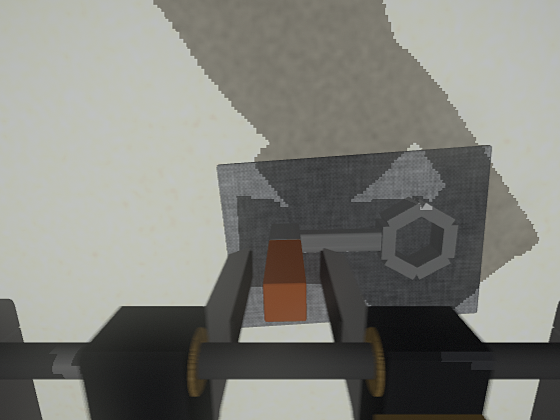

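```bash
python3 -m crank '[[0,0,0,0],[0,0,0,0],[0,0,0,0],[0,0,0,0]]' 0 45
python3 -m crank '[[0,0,0,0],[0,0,-0.1,0],[0,0,-0.4,0],[0,0,-1,0],[0,0,-1.6,0],[0,0,-1.9,0],[0,0,-2,0],[0,0,-2,0]]'
python3 - <<'E'
from h import *
c=capture("wrist"); cv2.imwrite("pics/wrist3.png",c["img"])
E
```

```text
time_s: 5.03
eef_pos: [0.411, -0.2849, 0.0602]
ee_rot: [-3.141, 0.0, -0.0]
ft_force: [-1.2, 1.0, 0.5]
grip_width: 0.0196
time_s: 6.02
eef_pos: [0.4109, -0.2847, 0.1798]
ee_rot: [-3.141, 0.001, 0.0]
ft_force: [-0.2, 0.4, -3.6]
grip_width: 0.0195
```

View pics/wrist3.png

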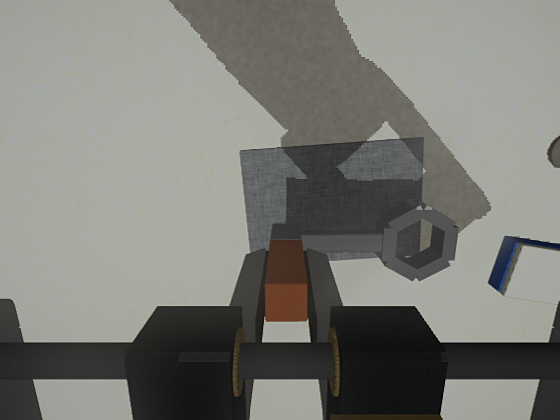

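Run:
```python
from h import *
c=capture("wrist"); s=read_state(); print(s["eef_pos"],s["ee_rot"])
for n,z in (("wrench",.1236),("wrench_grip",.1986),("wrench_mid",.1236)):
    for q in tip_of(n,"wrist")[:1]: print(n,round(q["conf"],2),np.round(q["location"],1),onz(c,q["location"],z)[:2])
draw(c,wrench_lines(.501,-.2848,np.pi,.1236),"pics/w3.png",(190,330,270,470),4)
```

```text
[ 0.41041843 -0.28427583  0.17883204] [-3.13966776e+00  1.99656177e-03 -2.79742636e-05]
wrench 0.55 [233.4 406.1] [ 0.49795041 -0.28426921]
wrench_grip 0.64 [279.6 286.8] [ 0.41136324 -0.28409663]
wrench_mid 0.85 [234.8 346.6] [ 0.45487522 -0.28540027]
```

View pics/w3.png

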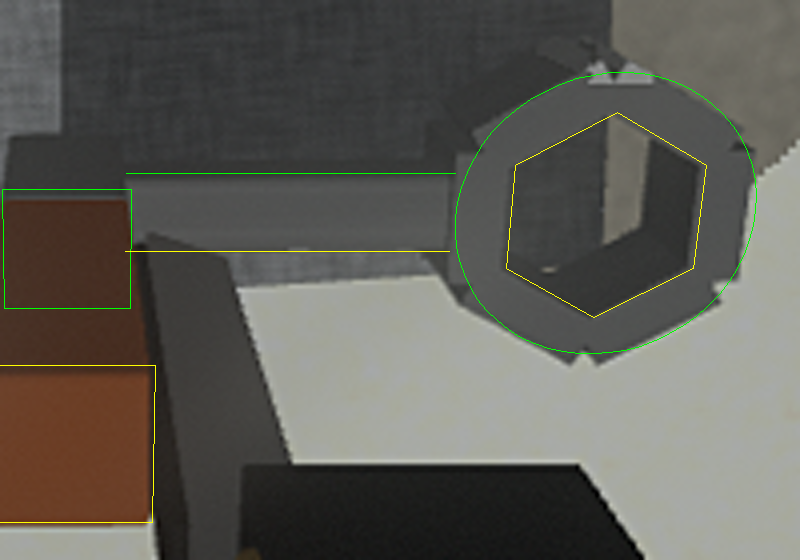

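```bash
python3 -m crank '[[0.2,-0.6,0,0],[0.5,-1.5,0,0],[0.8,-2.4,0,0],[1.1,-3.3,0,0],[1.3,-4.1,0,0],[1.38,-4.42,0,0],[1.38,-4.42,0,0],[1.38,-4.42,0,0]]'
python3 - <<'E'
from h import *
np.set_printoptions(precision=4,suppress=True)
c=capture("wrist"); s=read_state(); print(s["eef_pos"],s["ee_rot"]);cv2.imwrite("pics/wrist4.png",c["img"])
for n,z in (("wrench",.1236),("nut_top",.05),("base",0),("pocket",.02)):
    for q in tip_of(n,"wrist")[:1]: print(n,round(q["conf"],2),np.round(q["location"],1),onz(c,q["location"],z)[:2])
E
```

```text
time_s: 7.28
eef_pos: [0.4936, -0.0204, 0.1798]
ee_rot: [3.141, 0.001, -0.0]
ft_force: [-0.7, -0.1, -3.4]
grip_width: 0.0197
[ 0.4937 -0.0207  0.1799] [ 3.1413  0.0007 -0.0012]
wrench 0.97 [234.1 406.1] [ 0.5814 -0.0212]
nut_top 0.94 [133.9 391.4] [0.5868 0.0469]
base 0.79 [130.6 378.2] [0.5881 0.0482]
pocket 0.8 [134.8 285.3] [0.4932 0.0448]
```

View pics/wrist4.png

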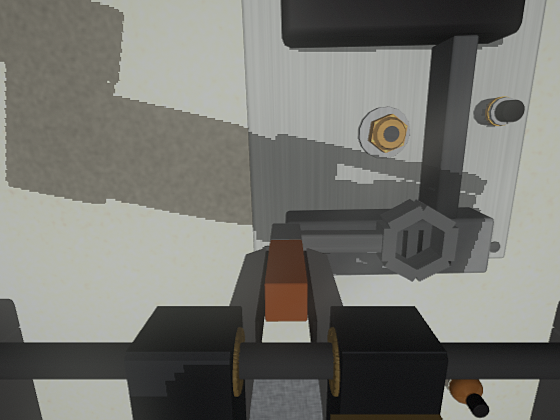

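```bash
cat >> h.py <<'E'
def nut_lines(x,y,ang):
    t=np.linspace(0,2*np.pi,60); C=lambda r,z:np.c_[x+r*np.cos(t),y+r*np.sin(t),np.full(60,z)]
    a=np.radians(np.arange(30,391,60))+ang; r=.015/np.cos(np.pi/6)
    H=lambda z:np.c_[x+r*np.cos(a),y+r*np.sin(a),np.full(7,z)]
    return [C(.024,.03),C(.0125,.05),H(.044),H(.03)]
def base_lines(x,y,b):
    R=np.array([[np.cos(b),-np.sin(b)],[np.sin(b),np.cos(b)]])
    def W(pts,z):
        p=np.array(pts)@R.T+[x,y]; return np.c_[p,np.full(len(p),z)]
    return [W([[-.13,-.135],[-.13,.3],],.02),W([[.14,-.135],[.14,.3],],.02),W([[-.095,-.13],[.095,-.13],[.095,-.075],[-.095,-.075],[-.095,-.13]],.065),W([[-.095,.075],[.095,.075]],.065),W([[-.095,.1],[-.095,.075],[.095,.075],[.095,.1]],.02)]
E
python3 - <<'E'
from h import *
c=capture("wrist")
draw(c,nut_lines(.5855,.047,np.radians(-15))+base_lines(.5855,.047,0),"pics/n4.png",(90,180,340,470),6)
draw(c,base_lines(.5855,.047,0),"pics/b4.png",(0,290,230,540),2.5)
E
```

```text
(no output)
```

View pics/n4.png

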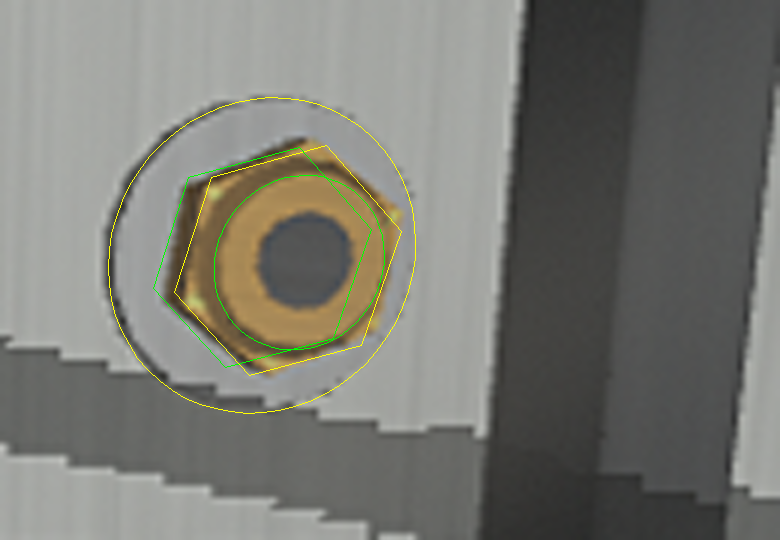

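View pics/b4.png

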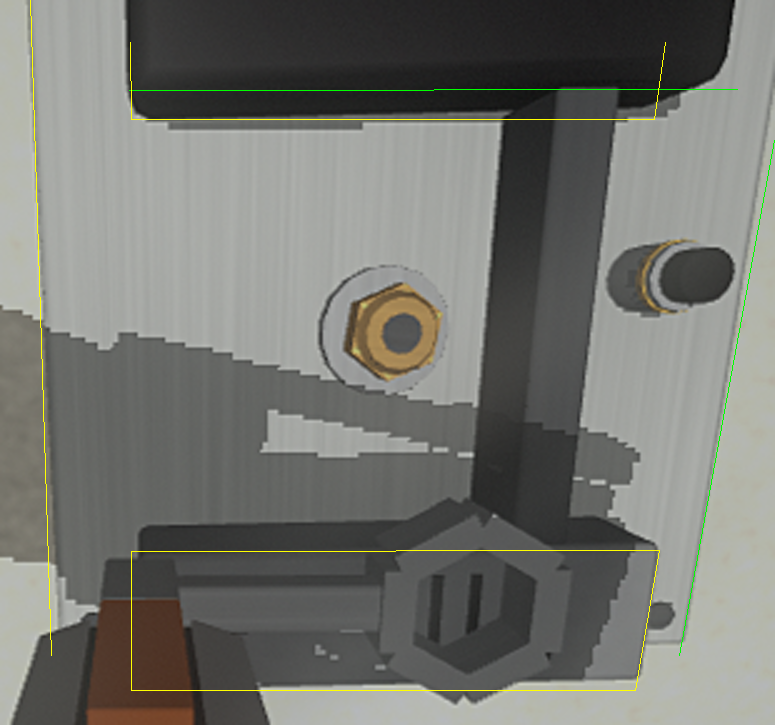

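Run:
```python
from h import *
c=capture("wrist")
draw(c,nut_lines(.5862,.0475,np.radians(-6.5)),"pics/n5.png",(90,180,340,470),6)
draw(c,base_lines(.5862,.0475,np.radians(1.4)),"pics/b5.png",(0,290,230,540),2.5)
```

```text
(no output)
```

View pics/n5.png

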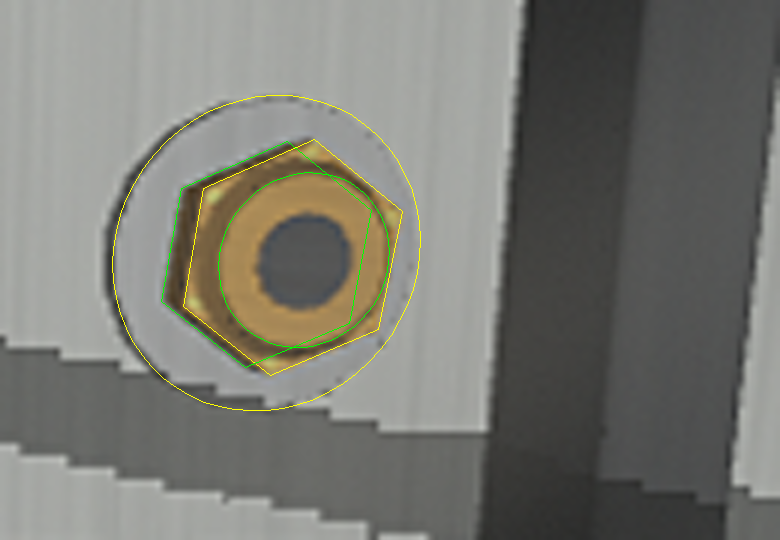

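View pics/b5.png

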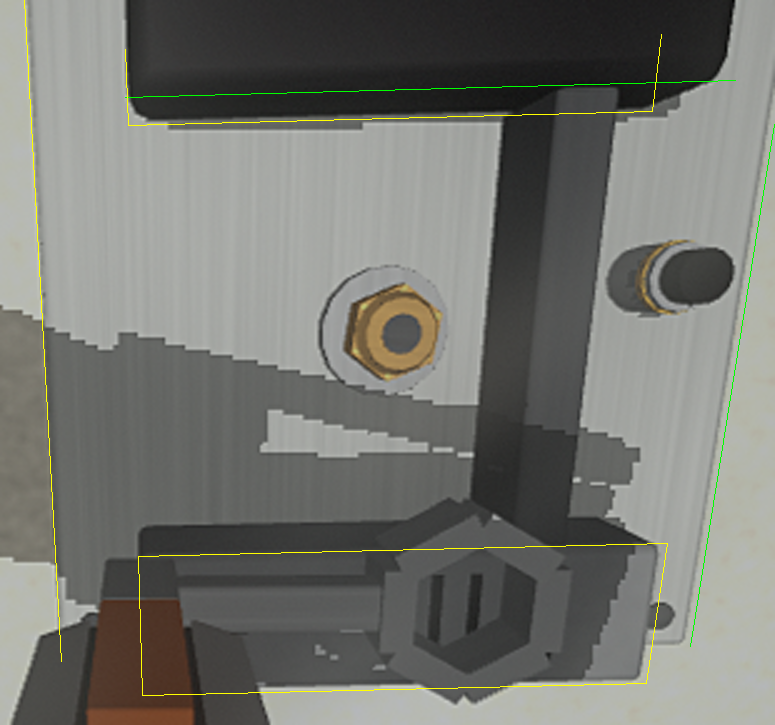

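```bash
python3 -m crank '[[0.01,-0.4,0,0.2],[0.03,-0.9,0,0.4],[0.04,-1.25,0,0.65],[0.04,-1.31,0.3,0.65],[0.04,-1.31,0.8,0.65],[0.04,-1.31,1.1,0.65],[0.04,-1.31,1.1,0.65],[0.04,-1.31,1.1,0.65]]'
python3 - <<'E'
from h import *
c=capture("wrist"); s=read_state(); p=s["eef_pos"];yw=s["ee_rot"][2];print(p,s["ee_rot"])
x=p[0]+.09*np.cos(yw);y=p[1]+.09*np.sin(yw);print(x,y)
L=wrench_lines(x,y,yw+np.pi,p[2]-.0562)
draw(c,L,"pics/w6.png",(170,300,300,480),4)
draw(c,nut_lines(.5857,.0475,np.radians(-6.5)),"pics/n6.png",(170,300,300,480),4)
c=capture("scene");cv2.imwrite("pics/s6.png",cv2.resize(c["img"][120:300,260:500],None,fx=3,fy=3))
E
```

```text
time_s: 8.62
eef_pos: [0.4973, 0.0586, 0.1152]
ee_rot: [-3.141, -0.002, -0.114]
ft_force: [-0.8, -0.4, -2.3]
grip_width: 0.0199
[0.49755551 0.05861696 0.11549265] [-3.14139735e+00 -2.46421391e-03 -1.13691798e-01]
0.5869744748292127 0.048406723687118555
```

View pics/w6.png

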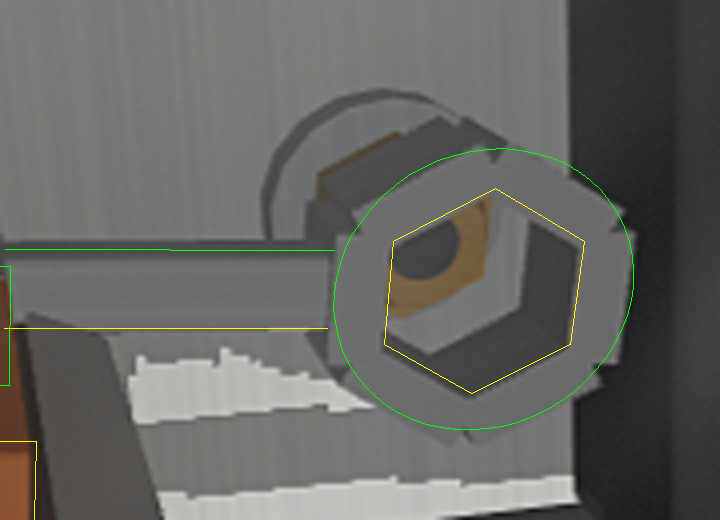

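View pics/n6.png

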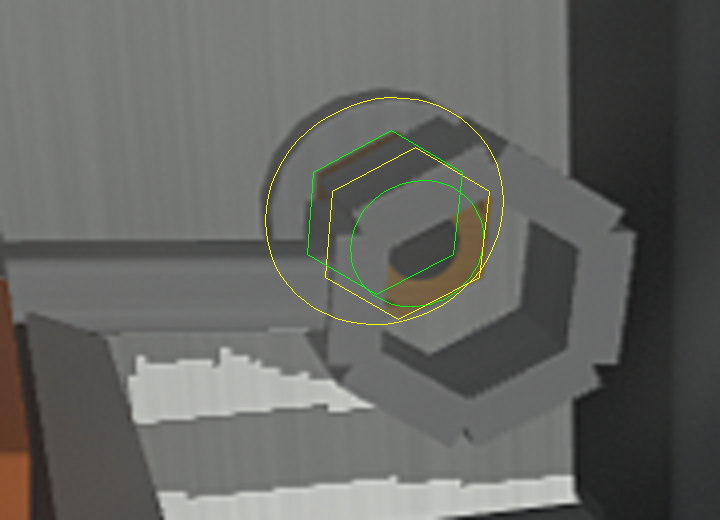

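View pics/s6.png

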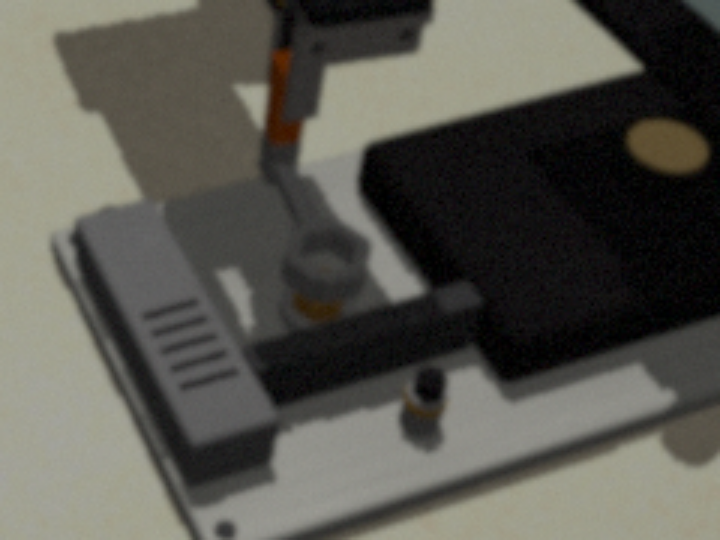

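```bash
python3 -m crank '[[0,0.01,0.1,0],[0,0.01,0.2,0],[0,0.01,0.25,0],[0,0.01,0.25,0]]'
python3 -m crank '[[0,0,0.03,0],[0,0,0.06,0],[0,0,0.06,0]]'
```

```text
time_s: 9.22
eef_pos: [0.4964, 0.0584, 0.099]
ee_rot: [-3.141, 0.0, -0.113]
ft_force: [0.2, 0.3, -3.7]
grip_width: 0.0197
time_s: 9.6
eef_pos: [0.4966, 0.0583, 0.0956]
ee_rot: [-3.141, -0.0, -0.113]
ft_force: [1.6, 0.6, -3.4]
grip_width: 0.0198
```

```bash
python3 -m crank '[[0,0,0.04,0],[0,0,0.08,0],[0,0,0.12,0],[0,0,0.14,0],[0,0,0.14,0]]'
```

```text
time_s: 10.22
eef_pos: [0.4965, 0.0583, 0.0871]
ee_rot: [-3.141, -0.0, -0.113]
ft_force: [1.8, 1.2, -3.8]
grip_width: 0.0198
```

```bash
python3 -m crank '[[0.003,-0.1,0,0.4],[0.015,-0.21,0,0.8],[0.033,-0.31,0,1.2],[0.058,-0.41,0,1.6],[0.058,-0.41,0,1.6]]'
python3 -c "
from bench import *
s=read_state();print(s['ft_force'],s['ft_torque'])"
```

```text
time_s: 10.85
eef_pos: [0.5034, 0.0821, 0.0874]
ee_rot: [3.142, -0.002, -0.391]
ft_force: [3.0, 0.4, -3.6]
grip_width: 0.0197
[ 3.03594856  0.41321198 -3.64659149] [ 0.22388319 -0.59249794  0.4121164 ]
```

```bash
python3 -m crank '[[0.012,-0.105,0,0.4],[0.022,-0.21,0,0.8],[0.04,-0.31,0,1.2],[0.054,-0.363,0,1.4],[0.054,-0.363,0,1.4]]'
python3 - <<'E'
from h import *
s=read_state();print(s['eef_pos'],s['ft_force'],s['ft_torque'])
c=capture("wrist");p=s["eef_pos"];yw=s["ee_rot"][2]
x=p[0]+.09*np.cos(yw);y=p[1]+.09*np.sin(yw);print(x,y,np.degrees(yw))
L=wrench_lines(x,y,yw+np.pi,p[2]-.0562)
cv2.imwrite("pics/w7r.png",c["img"])
draw(c,L,"pics/w7.png",(150,290,280,480),4)
E
```

```text
time_s: 11.48
eef_pos: [0.5143, 0.1008, 0.0874]
ee_rot: [-3.142, -0.001, -0.635]
ft_force: [2.8, -0.9, -3.0]
grip_width: 0.0193
[0.5143329  0.10082593 0.08743345] [ 2.80147121 -0.89977896 -3.0122852 ] [ 0.10478144 -0.4498693   0.50252674]
0.5867890650819562 0.04743956494329298 -36.383124086215524
```

View pics/w7.png

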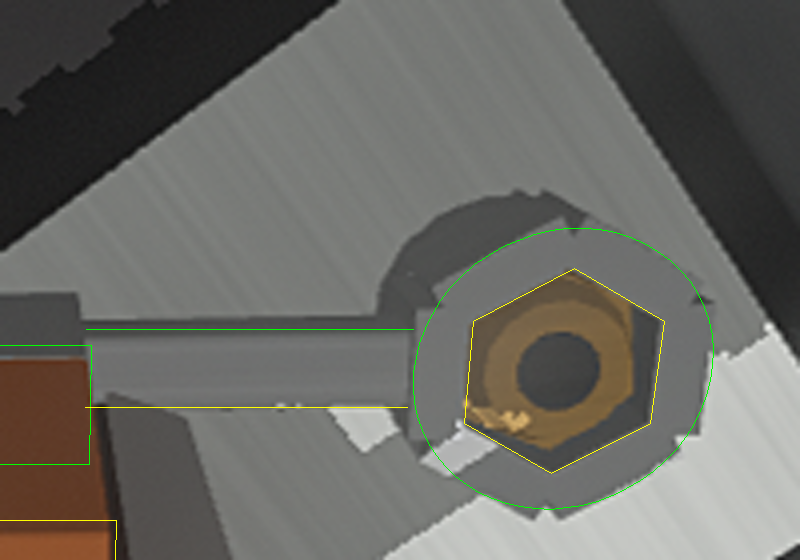

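View pics/w7r.png

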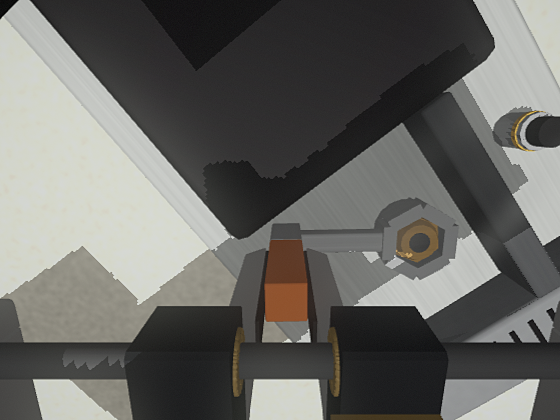

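```bash
python3 -m crank '[[0.01,0.08,0,-0.3],[0.01,0.08,-0.15,-0.3],[0.01,0.08,-0.35,-0.3],[0.01,0.08,-0.45,-0.3],[0.01,0.08,-0.45,-0.3]]'
python3 -m crank '[[0.015,0.21,0,-0.8],[0.058,0.41,0,-1.6],[0.13,0.61,0,-2.4],[0.228,0.795,0,-3.2],[0.351,0.964,0,-4],[0.496,1.115,0,-4.8],[0.661,1.244,0,-5.6],[0.773,1.312,0,-6.1],[0.773,1.312,0,-6.1],[0.773,1.312,0,-6.1]]'
python3 - <<'E'
from h import *
s=read_state();print(s['eef_pos'],s['ft_force'],s['ft_torque'])
c=capture("wrist");p=s["eef_pos"];yw=s["ee_rot"][2]
x=p[0]+.09*np.cos(yw);y=p[1]+.09*np.sin(yw);print(x,y,np.degrees(yw))
L=wrench_lines(x,y,yw+np.pi,p[2]-.0562)
draw(c,L[:2]+nut_lines(.586,.0477,np.radians(-32)),"pics/w8.png",(150,290,280,480),4)
cv2.imwrite("pics/w8r.png",c["img"])
E
```

```text
time_s: 12.15
eef_pos: [0.5113, 0.0968, 0.1147]
ee_rot: [3.141, 0.0, -0.585]
ft_force: [0.4, 0.1, -3.0]
grip_width: 0.0195
time_s: 13.4
eef_pos: [0.5061, 0.0059, 0.1139]
ee_rot: [-3.141, 0.001, 0.479]
ft_force: [-0.6, 0.2, -2.3]
grip_width: 0.0196
[0.50612913 0.00588011 0.113862  ] [-0.55805372  0.23935963 -2.33459656] [-0.0427044   0.13201073  0.01788775]
0.5860109885673462 0.047339582993154654 27.429759012724915
```

View pics/w8.png

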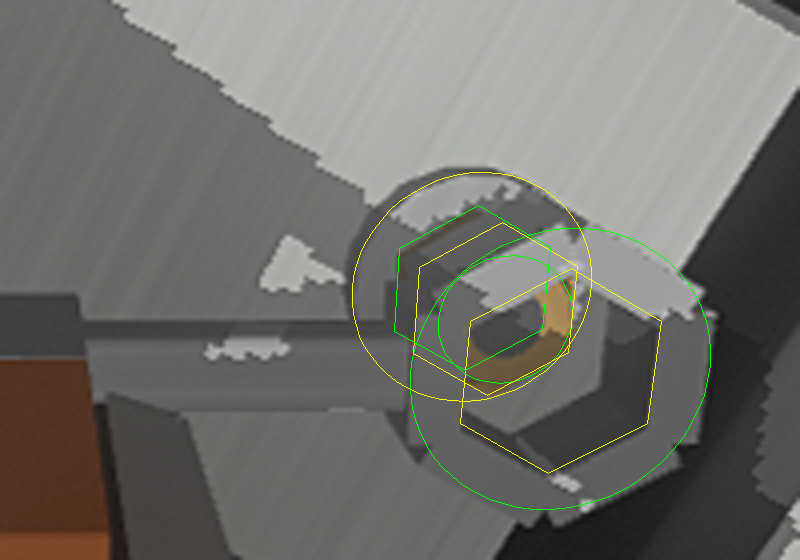

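View pics/w8r.png

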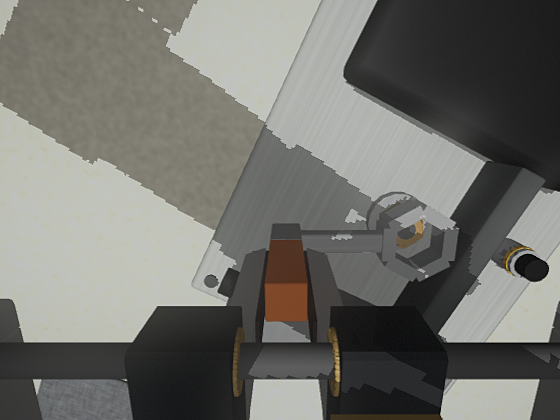

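```bash
python3 -m crank '[[0,0,0.1,0],[0,0,0.2,0],[0,0,0.28,0],[0,0,0.31,0],[0,0,0.31,0]]'
```

```text
time_s: 14.08
eef_pos: [0.506, 0.0062, 0.095]
ee_rot: [-3.14, 0.001, 0.48]
ft_force: [-0.6, 1.5, -3.4]
grip_width: 0.0198
```

```bash
python3 -m crank '[[0,0,0.05,0],[0,0,0.1,0],[0,0,0.14,0],[0,0,0.14,0]]'
python3 -m crank '[[0.003,-0.1,0,0.4],[0.015,-0.21,0,0.8],[0.033,-0.31,0,1.2],[0.058,-0.41,0,1.6],[0.09,-0.513,0,2],[0.13,-0.61,0,2.4],[0.176,-0.704,0,2.8],[0.228,-0.795,0,3.2],[0.228,-0.795,0,3.2]]'
python3 -c "
from bench import *
s=read_state();print(s['ft_force'],s['ft_torque'])"
```

```text
time_s: 14.58
eef_pos: [0.5062, 0.0059, 0.0867]
ee_rot: [-3.141, 0.001, 0.48]
ft_force: [-2.7, 2.3, -3.7]
grip_width: 0.0194
time_s: 15.7
eef_pos: [0.4968, 0.0546, 0.0867]
ee_rot: [-3.142, 0.0, -0.077]
ft_force: [0.2, 2.0, -5.7]
grip_width: 0.0196
[ 0.20622     1.99123066 -5.73704863] [0.67708394 0.48652248 0.43360529]
```

```bash
python3 -m crank '[[0.003,-0.1,0,0.4],[0.015,-0.21,0,0.8],[0.033,-0.31,0,1.2],[0.058,-0.41,0,1.6],[0.09,-0.513,0,2],[0.13,-0.61,0,2.4],[0.176,-0.704,0,2.8],[0.228,-0.795,0,3.2],[0.228,-0.795,0,3.2]]'
python3 - <<'E'
from h import *
s=read_state();print(s['ft_force'],s['ft_torque'])
c=capture("wrist");p=s["eef_pos"];yw=s["ee_rot"][2]
x=p[0]+.09*np.cos(yw);y=p[1]+.09*np.sin(yw);print(x,y,np.degrees(yw))
L=wrench_lines(x,y,yw+np.pi,p[2]-.0562)
draw(c,L+nut_lines(x,y,yw+np.radians(4))[1:3],"pics/w9.png",(150,290,280,480),4)
E
```

```text
time_s: 16.82
eef_pos: [0.5146, 0.1009, 0.0868]
ee_rot: [-3.141, -0.0, -0.635]
ft_force: [0.9, 2.4, -7.9]
grip_width: 0.0202
[ 0.87359597  2.435526   -7.88561279] [0.82299515 0.16846332 0.44223855]
0.5870524697703543 0.04746323865929614 -36.40223143111821
```

View pics/w9.png

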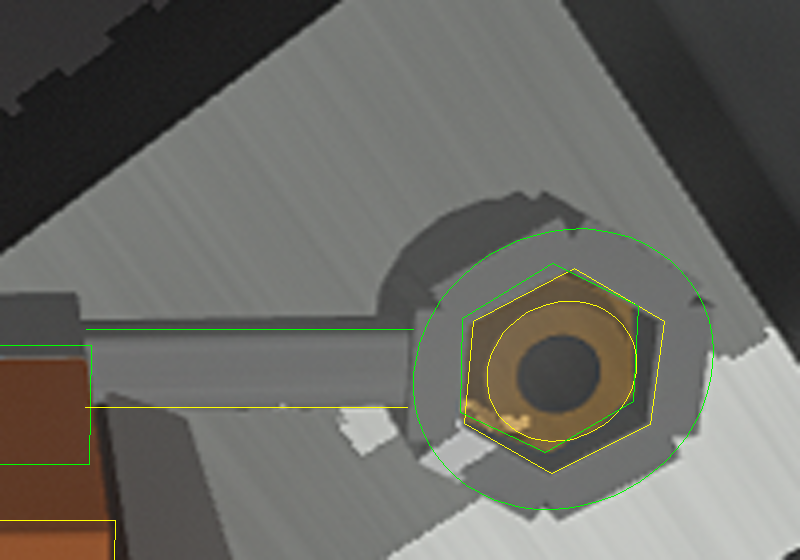

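```bash
python3 -m crank '[[0,0.08,0,-0.3],[0,0.08,-0.15,-0.3],[0,0.08,-0.35,-0.3],[0,0.08,-0.45,-0.3],[0,0.08,-0.45,-0.3]]'
python3 -m crank '[[0.015,0.21,0,-0.8],[0.058,0.41,0,-1.6],[0.13,0.61,0,-2.4],[0.228,0.795,0,-3.2],[0.351,0.964,0,-4],[0.496,1.115,0,-4.8],[0.661,1.244,0,-5.6],[0.773,1.312,0,-6.1],[0.773,1.312,0,-6.1],[0.773,1.312,0,-6.1]]'
python3 - <<'E'
from h import *
s=read_state();print(s['eef_pos'],s['ft_force'],s['ft_torque'])
c=capture("wrist");p=s["eef_pos"];yw=s["ee_rot"][2]
x=p[0]+.09*np.cos(yw);y=p[1]+.09*np.sin(yw);print(x,y,np.degrees(yw))
L=wrench_lines(x,y,yw+np.pi,p[2]-.0562)
draw(c,L[:2]+nut_lines(.586,.0477,np.radians(-32)),"pics/w10.png",(150,290,280,480),4)
E
```

```text
time_s: 17.5
eef_pos: [0.5124, 0.0965, 0.1157]
ee_rot: [-3.141, -0.002, -0.585]
ft_force: [0.2, -0.6, -1.9]
grip_width: 0.0197
time_s: 18.75
eef_pos: [0.5062, 0.0058, 0.114]
ee_rot: [-3.141, 0.001, 0.479]
ft_force: [-0.5, -0.2, -2.7]
grip_width: 0.0197
[0.50622055 0.00579136 0.11403291] [-0.50570276 -0.17058669 -2.68850736] [-0.01859106  0.13800436  0.04956979]
0.5861034508582686 0.04724884620697777 27.42832943688774
```

View pics/w10.png

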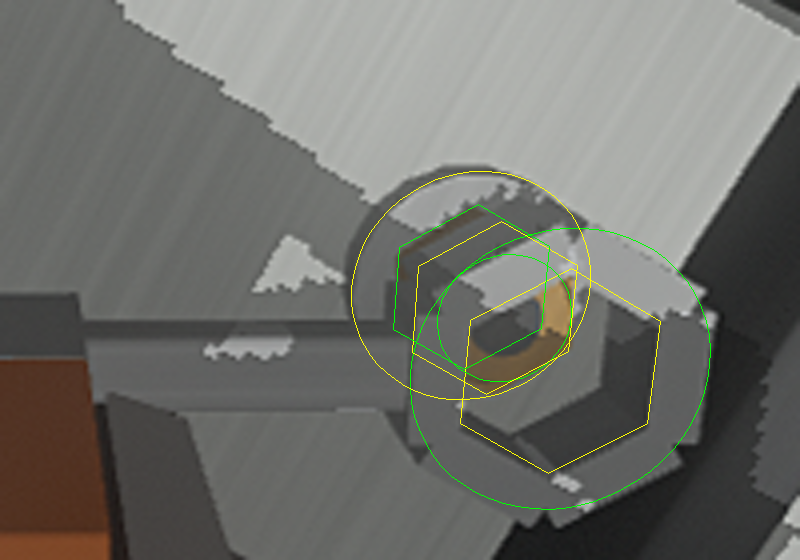

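Same hex orientation as before, so this reseats the same way.

```bash
python3 -m crank '[[0,0,0.1,0],[0,0,0.2,0],[0,0,0.28,0],[0,0,0.31,0],[0,0,0.31,0]]'
python3 -m crank '[[0,0,0.05,0],[0,0,0.1,0],[0,0,0.14,0],[0,0,0.14,0]]'
```

```text
time_s: 19.42
eef_pos: [0.506, 0.0062, 0.095]
ee_rot: [-3.14, 0.001, 0.48]
ft_force: [-1.1, 1.2, -3.7]
grip_width: 0.0196
time_s: 19.92
eef_pos: [0.5062, 0.0059, 0.0867]
ee_rot: [-3.141, 0.001, 0.48]
ft_force: [-1.8, 2.9, -3.2]
grip_width: 0.02
```

```bash
python3 -m crank '[[0.003,-0.1,0,0.4],[0.015,-0.21,0,0.8],[0.033,-0.31,0,1.2],[0.058,-0.41,0,1.6],[0.09,-0.513,0,2],[0.09,-0.513,0,2]]'
python3 -c "
from bench import *
s=read_state();print(s['ft_force'],s['ft_torque'])"
python3 -m crank '[[0.001,-0.052,0,0.2],[0.004,-0.105,0,0.4],[0.008,-0.157,0,0.6],[0.008,-0.157,0,0.6]]'
python3 -c "
from bench import *
s=read_state();print(s['ft_force'],s['ft_torque'])"
```

```text
time_s: 20.68
eef_pos: [0.4971, 0.0357, 0.0868]
ee_rot: [-3.142, 0.0, 0.133]
ft_force: [0.5, 2.4, -5.7]
grip_width: 0.0202
[ 0.46073872  2.38500839 -5.67048853] [0.61801399 0.37989256 0.48371452]
time_s: 21.18
eef_pos: [0.4965, 0.0448, 0.0869]
ee_rot: [3.142, 0.0, 0.028]
ft_force: [0.5, 2.7, -7.2]
grip_width: 0.0198
[ 0.50360873  2.73494817 -7.17947548] [0.55826821 0.34405465 0.54051242]
```

```bash
for i in 1; do python3 -m crank '[[0,-0.026,0,0.1],[0.001,-0.052,0,0.2],[0.001,-0.052,0,0.2]]'
python3 -c "
from bench import *
s=read_state();print(s['ft_force'],s['ft_torque'])"; done
python3 -m crank '[[0,-0.026,0,0.1],[0.001,-0.052,0,0.2],[0.001,-0.052,0,0.2]]'
python3 -c "
from bench import *
s=read_state();print(s['ft_force'],s['ft_torque'])"
```

```text
time_s: 21.55
eef_pos: [0.4965, 0.048, 0.0869]
ee_rot: [-3.142, -0.0, -0.009]
ft_force: [2.0, 1.1, -9.6]
grip_width: 0.0197
[ 2.03785514  1.13229349 -9.60837983] [0.42259248 0.1638719  0.56970977]
time_s: 21.92
eef_pos: [0.4966, 0.0512, 0.087]
ee_rot: [-3.142, -0.0, -0.044]
ft_force: [4.3, 1.8, -12.1]
grip_width: 0.0198
[  4.29123115   1.79803612 -12.14380318] [ 0.41693759 -0.04114503  0.60989757]
```

```bash
python3 -m crank '[[0,-0.013,0.007,0.05],[0.001,-0.026,0.007,0.1],[0.001,-0.026,0.007,0.1]]'
python3 -c "
from bench import *
s=read_state();print(s['ft_force'],s['ft_torque'])"
python3 -m crank '[[0,-0.013,0,0.05],[0.001,-0.026,0,0.1],[0.001,-0.026,0,0.1]]'
python3 - <<'E'
from h import *
s=read_state();print(s['ft_force'],s['ft_torque'])
c=capture("wrist");p=s["eef_pos"];yw=s["ee_rot"][2]
x=p[0]+.09*np.cos(yw);y=p[1]+.09*np.sin(yw);print(x,y,np.degrees(yw))
L=wrench_lines(x,y,yw+np.pi,p[2]-.0562)
draw(c,L+nut_lines(x,y,yw+np.radians(4))[1:3],"pics/w11.png",(150,290,280,480),4)
E
```

```text
time_s: 22.3
eef_pos: [0.4967, 0.0527, 0.0869]
ee_rot: [-3.142, -0.0, -0.061]
ft_force: [3.5, 1.1, -9.7]
grip_width: 0.0198
[ 3.4912331   1.08097869 -9.7151415 ] [0.43040407 0.11908751 0.57301591]
time_s: 22.68
eef_pos: [0.4968, 0.0543, 0.0869]
ee_rot: [-3.142, 0.0, -0.079]
ft_force: [2.1, 1.6, -8.4]
grip_width: 0.0195
[ 2.07458684  1.62387253 -8.36669031] [0.40232917 0.1406071  0.55993489]
0.5865000900810388 0.04723921510207459 -4.503359643734356
```

View pics/w11.png

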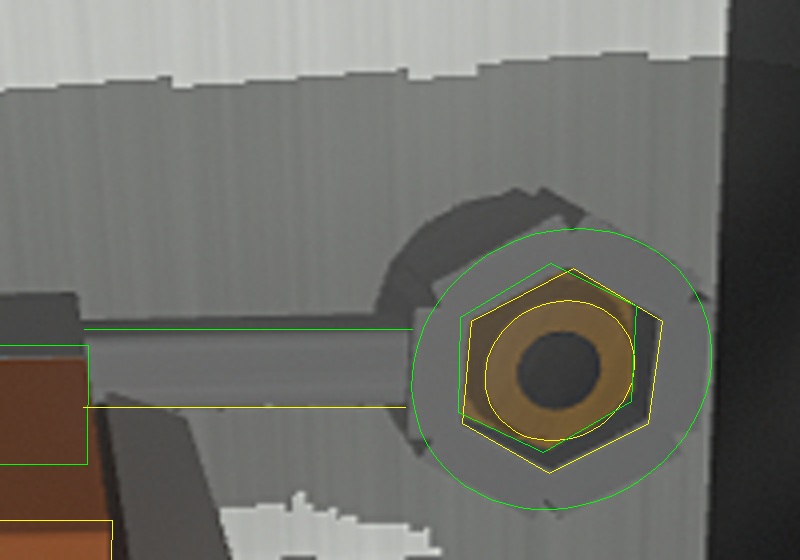

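```bash
T='from bench import *
s=read_state();F=s["ft_force"];M=s["ft_torque"];p=s["eef_pos"];rx,ry=p[0]-.586,p[1]-.0475
print("F",F.round(1),"M",M.round(2),"Tnut",round(M[2]+rx*F[1]-ry*F[0],2))'; echo "$T" > t.py
python3 -m crank '[[0,-0.013,0,0.05],[0.001,-0.026,0,0.1],[0.001,-0.026,0,0.1]]' | sed -n 3p; python3 t.py
python3 -m crank '[[0,-0.013,0,0.05],[0.001,-0.026,0,0.1],[0.001,-0.026,0,0.1]]'| sed -n 3p; python3 t.py
```

```text
ee_rot: [-3.142, 0.0, -0.096]
F [ 1.4  1.8 -7.5] M [0.45 0.24 0.54] Tnut 0.37
ee_rot: [-3.142, 0.0, -0.114]
F [ 0.2  2.  -6.9] M [0.45 0.38 0.57] Tnut 0.39
```

```bash
python3 -m crank '[[0,-0.013,0,0.05],[0.001,-0.026,0,0.1],[0.001,-0.026,0,0.1]]' | sed -n 3p; python3 t.py
```

```text
ee_rot: [-3.141, 0.0, -0.131]
F [-0.8  0.4 -5.9] M [0.53 0.45 0.53] Tnut 0.5
```

```bash
python3 -m crank '[[0,-0.013,0,0.05],[0.001,-0.026,0,0.1],[0.001,-0.026,0,0.1]]' | sed -n 3p; python3 t.py
```

```text
ee_rot: [3.141, 0.0, -0.148]
F [-1.3  1.4 -5.3] M [0.39 0.52 0.61] Tnut 0.5
```

```bash
python3 -m crank '[[0,-0.013,0,0.05],[0.001,-0.026,0,0.1],[0.001,-0.026,0,0.1]]' | sed -n 3p; python3 t.py
```

```text
ee_rot: [3.141, 0.0, -0.166]
F [-3.2  0.2 -3.8] M [-0.04  0.74  0.71] Tnut 0.74
```

```bash
python3 -m crank '[[0,-0.013,0,0.05],[0,-0.013,0,0.05]]' | sed -n 3p; python3 t.py;python3 -m crank '[[0,0,0,0]]' | sed -n 3p; python3 t.py
```

```text
ee_rot: [3.141, 0.0, -0.174]
F [-3.8 -1.6 -4. ] M [-0.33  0.86  0.79] Tnut 0.99
ee_rot: [3.141, 0.0, -0.174]
F [-3.5 -1.4 -3.2] M [-0.35  0.95  0.71] Tnut 0.88
```

Run:
```python
from h import *
s=read_state()
c=capture("wrist");p=s["eef_pos"];yw=s["ee_rot"][2]
x=p[0]+.09*np.cos(yw);y=p[1]+.09*np.sin(yw);print(x,y,np.degrees(yw))
L=wrench_lines(x,y,yw+np.pi,p[2]-.0562)
draw(c,L+nut_lines(x,y-.0007,yw+np.radians(5))[1:3],"pics/w12.png",(150,290,280,480),4)
c=capture("side");cv2.imwrite("pics/s12.png",cv2.resize(c["img"][100:240,200:400],None,fx=4,fy=4))
```

```text
0.5865135990898862 0.046799960712105605 -9.993530626287555
```

View pics/w12.png

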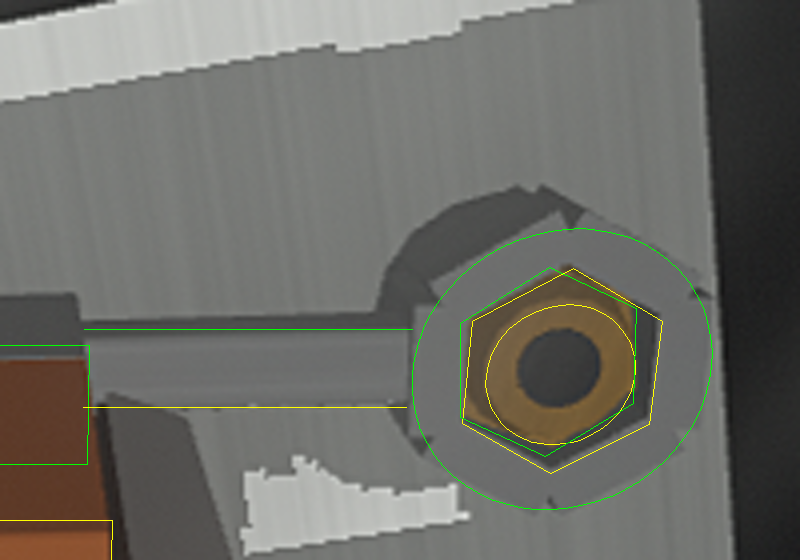

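View pics/s12.png

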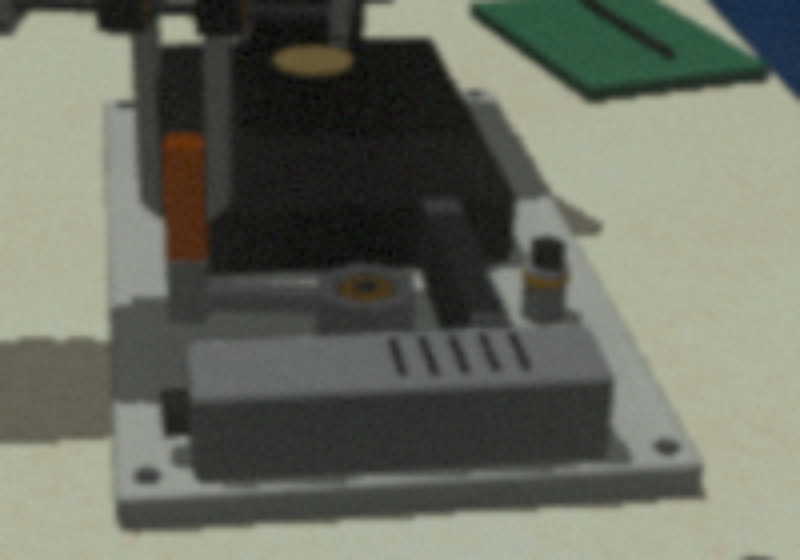

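Torque rose steeply, from 0.5 to 0.74 to 0.99 N m within 1.5°, well above the 0.45 N m of running friction. The picture shows the ring seated and the arm clear of the walls, so this is the stop. I'll back off, lift and return.

```bash
python3 -m crank '[[0.001,0.04,0,-0.15],[0.002,0.08,0,-0.3],[0.002,0.08,-0.15,-0.3],[0.002,0.08,-0.4,-0.3],[0.002,0.08,-0.9,-0.3],[0.002,0.08,-1.4,-0.3],[0.002,0.08,-1.55,-0.3],[0.002,0.08,-1.55,-0.3]]'
python3 - <<'E'
from h import *
c=capture("wrist");cv2.imwrite("pics/w13.png",c["img"])
s=read_state();p=s["eef_pos"];yw=s["ee_rot"][2]
draw(c,nut_lines(.586,.0477,np.radians(-5.5)),"pics/n13.png",(90,280,320,480),4)
d=np.array([.417,-.294])-p[:2]; a=yw
print(p,yw,"tool x,y units:", (d[0]*np.cos(a)+d[1]*np.sin(a))/.06, -(-d[0]*np.sin(a)+d[1]*np.cos(a))/.06)
E
```

```text
time_s: 26.08
eef_pos: [0.4985, 0.0575, 0.1812]
ee_rot: [3.141, -0.004, -0.123]
ft_force: [-1.3, 0.4, -3.4]
grip_width: 0.0197
[0.49738597 0.05766465 0.17983179] -0.1225989103635694 tool x,y units: -0.6129470142610559 5.980927848744989
```

View pics/n13.png

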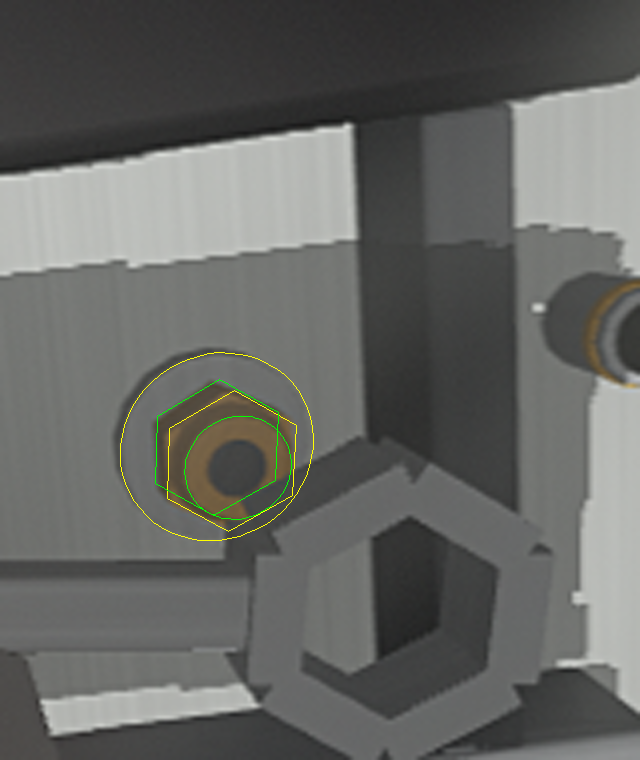

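```bash
python3 -m crank '[[-0.05,0.6,0,0],[-0.15,1.5,0,-0.2],[-0.25,2.4,0,-0.3],[-0.33,3.3,0,-0.4],[-0.42,4.2,0,-0.5],[-0.52,5.1,0,-0.6],[-0.6,5.75,0,-0.7],[-0.61,5.98,0,-0.7],[-0.61,5.98,0,-0.7],[-0.61,5.98,0,-0.7]]'
python3 - <<'E'
from h import *
np.set_printoptions(precision=4,suppress=True)
c=capture("wrist");cv2.imwrite("pics/w14.png",c["img"])
for q in tip_of("mat","wrist")[:2]: print(q["conf"],onz(c,q["location"],0))
E
```

```text
time_s: 27.38
eef_pos: [0.4174, -0.2921, 0.1791]
ee_rot: [-3.14, 0.001, 0.001]
ft_force: [-0.0, 0.1, -2.8]
grip_width: 0.0197
0.6 [ 0.4627 -0.2938 -0.    ]
```

View pics/w14.png

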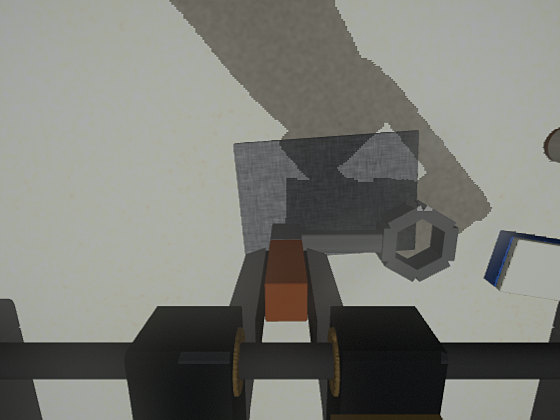

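```bash
python3 -m crank '[[0,0,0.3,0],[0,0,0.9,0],[0,0,1.5,0],[0,0,1.8,0],[0,0,1.9,0],[0,0,1.93,0],[0,0,1.93,0]]'
```

```text
time_s: 28.35
eef_pos: [0.4182, -0.2942, 0.0651]
ee_rot: [3.14, -0.002, 0.0]
ft_force: [-0.2, -0.4, -2.3]
grip_width: 0.0197
```

```bash
python3 -m crank '[[0,0,0.02,0],[0,0,0.04,0],[0,0,0.055,0],[0,0,0.055,0]]'; python3 t.py
python3 -m crank '[[0,0,0.01,0],[0,0,0.02,0],[0,0,0.02,0]]'; python3 t.py
```

```text
time_s: 28.85
eef_pos: [0.4172, -0.2937, 0.0606]
ee_rot: [-3.141, 0.0, -0.0]
ft_force: [-0.8, -0.6, -3.2]
grip_width: 0.0199
F [-0.8 -0.6 -3.2] M [-0.02  0.16 -0.05] Tnut -0.2
time_s: 29.22
eef_pos: [0.4174, -0.2939, 0.0602]
ee_rot: [3.141, -0.0, 0.0]
ft_force: [-2.5, 1.5, 3.4]
grip_width: 0.0197
F [-2.5  1.5  3.4] M [ 0.38  0.53 -0.  ] Tnut -1.11
```

Contact with the mat: Fz went from -3 to +3 N. Releasing; I'll open only part way first so the post isn't jerked.

```bash
python3 -m crank '[[0,0,0,0],[0,0,0,0],[0,0,0,0],[0,0,0,0],[0,0,0,0],[0,0,0,0]]' 0.7
python3 -m crank '[[0,0,-0.2,0],[0,0,-0.8,0],[0,0,-1.5,0],[0,0,-2.2,0],[0,0,-2.5,0],[0,0,-2.5,0],[0,0,-2.5,0]]'
python3 - <<'E'
from h import *
np.set_printoptions(precision=4,suppress=True)
Z={"wrench":.004,"wrench_grip":.079,"wrench_mid":.004,"mat":0,"nut_top":.05,"oil":0,"slidebox":0,"objective":.02}
for cam in("wrist","scene","side"):
    c=capture(cam);cv2.imwrite(f"pics/{cam}15.png",c["img"])
    for n,z in Z.items():
        for q in tip_of(n,cam)[:1]: print(cam,n,round(q["conf"],2),onz(c,q["location"],z)[:2])
    if cam=="wrist": draw(c,wrench_lines(.5074,-.294,np.pi,.004),"pics/w15.png",(150,300,225,425),4)
E
```

```text
time_s: 29.98
eef_pos: [0.4173, -0.2937, 0.0595]
ee_rot: [-3.142, 0.0, -0.0]
ft_force: [0.5, 0.9, 0.1]
grip_width: 0.0656
time_s: 30.85
eef_pos: [0.4164, -0.2928, 0.2076]
ee_rot: [-3.139, 0.002, -0.0]
ft_force: [-0.2, 0.5, 0.1]
grip_width: 0.0659
wrist wrench 0.82 [ 0.506  -0.2942]
wrist wrench_grip 0.88 [ 0.4177 -0.2932]
wrist wrench_mid 0.56 [ 0.4645 -0.2938]
wrist mat 0.64 [ 0.4595 -0.295 ]
wrist oil 0.48 [ 0.5064 -0.2935]
wrist slidebox 0.68 [ 0.6899 -0.3657]
scene wrench 0.87 [ 0.5084 -0.2906]
scene wrench_grip 0.96 [ 0.4074 -0.2895]
scene wrench_mid 0.86 [ 0.4631 -0.2933]
scene mat 0.67 [ 0.4648 -0.2945]
scene nut_top 0.61 [0.5885 0.0417]
scene oil 0.93 [ 0.694  -0.2384]
scene slidebox 0.77 [ 0.6999 -0.3652]
scene objective 0.62 [0.6802 0.0722]
side wrench 0.64 [ 0.5096 -0.3001]
side wrench_grip 0.72 [ 0.4095 -0.2936]
side wrench_mid 0.78 [ 0.4642 -0.2945]
side mat 0.97 [ 0.462  -0.2913]
side nut_top 0.64 [0.5828 0.0558]
side oil 0.68 [ 0.6972 -0.239 ]
side slidebox 0.83 [ 0.6872 -0.3625]
side objective 0.7 [0.6894 0.0749]
```

View pics/w15.png

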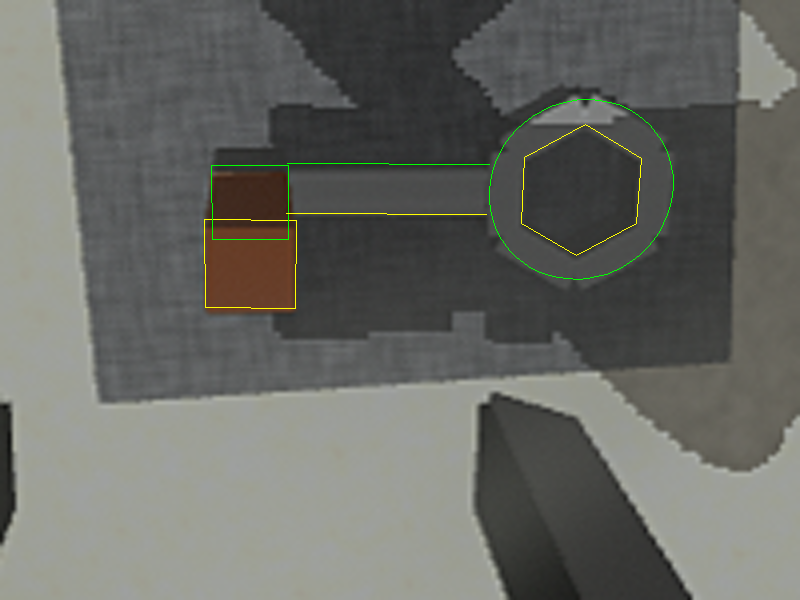

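View pics/side15.png

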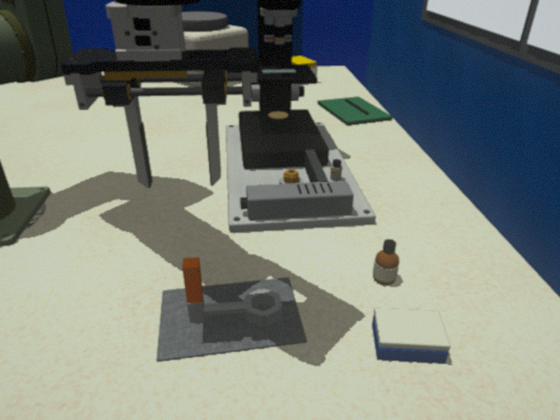

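View pics/scene15.png

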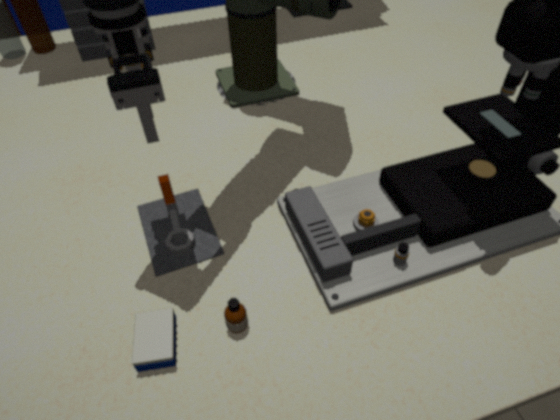

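The wrench stands upright at about (190,285) in the side view. Its middle is at (0.464, -0.294) and the mat centre at (0.462, -0.293), and the gripper is clear. Bystanders are where they were. Handing in.

```bash
python3 -c "
from bench import *
print(close_job()); print(read_state()['time_s'])"
```

```text
the job is handed in; nothing more can be done
None
the job is handed in; nothing more can be done
```

I tightened the nut clockwise onto its stop with the ring wrench in three strokes, then stood the wrench upright on its mat and let go. The job was handed in at about 31 s of the 72 s allowed; no verdict is reported.

**Nut at its stop:** My estimate of the torque on the nut, from the wrist readings, stayed at or below about 0.5 N m while turning. At the end it rose to about 1.0 N m over the last 1.5°, then settled at 0.9 N m. From the pictures I put the nut at about 125–126°, well past the 116° (2.03 rad) required.

**Wrench on the mat:** Its middle is within about 5 mm of the mat's centre in all three cameras. It is upright and released, and the gripper is about 15 cm up and touching nothing.

**Other items:** The oil bottle, slide box and objective measured within a few mm of where they started in the cameras that saw them.

**Checks that disagreed:**
- **Stop angle:** 125–126° is about 5° more than the roughly 120° that the task's figures imply. I put this down to error in reading angles from the pictures.
- **Vertical force:** it reached about 12 N during the last stroke, from slight binding of the wrench on the nut. It eased to between 3 and 4 N after I lowered the tool slightly.
- **Last nut readings:** after the wrench was put back, two cameras placed the nut's top up to 8 mm from where I had measured it. The nut cannot move sideways, so I took these as network error.

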